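Stand the round containers in their drip saucers

TASK

Four round containers stand among four steel drip saucers on the front of the bench; to keep the bench clean, pick them up one by one and stand each in its own saucer: the small clear jar in the smallest round saucer, the flat round tin in the middle-sized one, the brown paper tub in the largest, and the cream oil bottle in the square one. Each must stand upright and flat on the saucer's floor, wholly inside the rim, and none may be tipped over on the way. Leave the rectangular patch tin and the tyre lever where they lie; the similar jars, tin and bottles farther back and to the left are not meant.

Things in the scene. Friction and masses are not known exactly. Their poses are not given: they have to be found in the camera images.
- jar: Small clear jar of dark brown grains with a white screw lid: body 44 mm diameter up to 59 mm, lid 42 mm diameter, 75 mm high in all, about 0.14 kg. Origin: centre of its underside; z is up.
- flat_tin: Flat round tin, dark with a white rim and a dark top: 57 mm diameter (55 mm in the lower half), 24 mm high, about 0.06 kg. Origin: centre of its underside; z is up.
- kraft_tub: Brown kraft-paper tub with a dark press lid: body 62 mm diameter up to 75 mm, lid 65 mm diameter, 88 mm high in all, about 0.16 kg; the lid (fixed, 12 mm high) overhangs and is what fingers from above meet first, so grip it by the lid. Origin: centre of its underside; z is up.
- oil_bottle: Cream squeeze bottle with a black nozzle cap: body 47 mm diameter up to about 100 mm, cap 29 mm diameter at most, 137 mm high in all, about 0.18 kg. Origin: centre of its underside; z is up.
- small_saucer: The smallest round low steel drip saucer with a darker rim, loose on the bench, 0.3 kg, floor 4 mm thick, rim 7 mm high and 4 mm wide. Origin: centre of its underside; z is up, so a thing standing in it has its underside 4 mm above this point. Inside the rim 64 mm diameter.
- medium_saucer: The middle-sized round low steel drip saucer with a darker rim, loose on the bench, 0.3 kg, floor 4 mm thick, rim 7 mm high and 4 mm wide. Origin: centre of its underside; z is up, so a thing standing in it has its underside 4 mm above this point. Inside the rim 80 mm diameter.
- large_saucer: The largest round low steel drip saucer with a darker rim, loose on the bench, 0.3 kg, floor 4 mm thick, rim 7 mm high and 4 mm wide. Origin: centre of its underside; z is up, so a thing standing in it has its underside 4 mm above this point. Inside the rim 96 mm diameter.
- square_saucer: The square low steel drip saucer with a darker rim, loose on the bench, 0.3 kg, floor 4 mm thick, rim 7 mm high and 4 mm wide. Origin: centre of its underside; z is up, so a thing standing in it has its underside 4 mm above this point. Inside the rim 72 x 72 mm, corners cut off at about 8 mm; x and y are parallel to its sides.
- patch_tin: Bystander, loose: flat rectangular tin, green top, 45 x 79 x 20 mm (y is the long way). Lies behind the containers. Origin: centre of its underside; z is up.
- tyre_lever: Bystander, loose: blue plastic tyre lever lying flat, 18 x 117 x 8 mm (y is the long way). Lies behind the containers. Origin: centre of its underside; z is up. To the right of all these things stands a fixed wheel-truing stand: its base reaches to y = -0.15, its bicycle wheel fills about x 0.29 to 0.99, y -0.41 to -0.27, 0.15 to 0.84 m high; keep the arm clear of it.
There are look-alikes about, which are no part of the job. Leave any purple look-alike of the oil_bottle alone. What is shaped like the flat_tin but blue is not meant.

How it is judged:
By the outcome, as a careful person would: the job done as asked, in the order asked, and still so for the second after the job is handed in, with the robot touching nothing.
It also fails if it takes over 96 s, if anything falls off the work surface, if the arm or the gripper's body presses on something with over 40 N, if the wrist force passes 120 N, or if a joint passes its speed limit or range.

ROBOT

A 6-joint arm with a two-finger parallel gripper is mounted at the origin on a cart in front of the work surface, level with it; the furniture and walls round the work are solid. World frame = base frame: x ahead of the robot, y to its left, z up, the work surface at z = 0. Lengths are in m, angles in rad, forces in N, time in s.
With the tool pointing down it reaches from about 0.35 to 0.775 m from the base axis. Payload 7.3 kg.
Tool frame: the origin (TCP) lies between the finger pads; the fingertips stand ahead of it and the grasp point (between the pads) lies 6 mm ahead of it (robot.tip_extent is the x of the fingertips in the tool frame, in m); x points along the fingers, z is the direction in which the jaws open and shut, and the axes are right-handed (so a half turn about x gives the same grasp; the last joint's range is limited). The gripper opens to 92 mm and grips with 3 to 60 N. Pads are 19 mm wide; open, the fingers measure 130 mm over their backs; the gripper's body (75 mm by 190 mm) begins 47 mm behind the grasp point.
Start: joints at [-1.432, 0.342, 1.524, -0, 1.275, -0.146], TCP at [0.148, -0.504, 0.252] pointing down, gripper open.
Joint ranges: [-2.53, 2.53], [-0.77, 2.02], [0.04, 2.7], [-1, 4.14], [0.28, 2.66], [-3.11, 3.11]. Speed limits (rad/s): [2.57, 2.57, 3.14, 3.14, 3.14, 3.14].

INTERFACE

Orientations are given as [roll, pitch, yaw] about the fixed x, y, z axes, in that order (R = Rz(yaw) Ry(pitch) Rx(roll)).
In Python, from cell import robot gives the robot as it stands. The module is installed in compiled form; this text tells all that it offers.
- The arm moves only by the shell command python3 -m creep 'ROWS' [FORCE]. ROWS is JSON, a list of rows, each an object with "translation": the shift along the tool's x, y, z in m, a list of three; "twist": the turn, a rotation vector about the tool's x, y, z in rad, a list of three; "hand": the opening in per cent of the stroke, from 0 (shut) to 100 (fully open). A call has 1 to 5 rows; each row is the pose to reach, as a shift and turn from the pose measured when the call began, along the tool's axes at that moment; what a row does not reach only later rows make up. A row lasts 1/10 s, in which the tool goes at most 50 mm and 8.59 degrees, less where a joint would pass 70% of its speed; a pose out of reach is approached as far as the arm can. A call with a gripper value outside its range is refused whole. The fingers move at their own pace and stop on an object; FORCE is the grip in N (left out, the last holds). Time passes only in rows, so rows that repeat a pose let the fingers close. It gives the time, the measured TCP pose, the force and the opening at its end, in the units of the state.
- robot.observe(): the state, without advancing time (a new reading comes with each control period).
- robot.read_camera(name): name is "scene" or "top" or "wrist"; returns the picture (420x560x3 uint8, blue, green, red); there is no depth.
- robot.calibration(name): a dict with "intrinsics" (3x3 intrinsics, pixels), "cam_to_world" (4x4, takes a point from camera to world coordinates); the wrist camera has in their place "mount" (4x4, takes a point from camera to tool coordinates, whose origin is the TCP and whose axes are the tool frame's). Camera axes: x right, y up, looking along -z (the intrinsics and any distortion apply to the point x, -y, -z); pixel columns grow to the right and rows downward; lengths in m; the calibration is good to about 2 mm. A picture is of the moment at which its call begins: read the wrist's pose just before it. calibration takes no time and is no camera call.
- robot.hand_in(): hands the job in, once; it reports no verdict.
The state is a dict: "time": time; "qpos": joint angles; "qvel": joint speeds; "joint_efforts": joint torques, N m; "tool_pos": TCP position; "tool_rot": TCP orientation; "contact_force": force on the tool from outside, world axes, zero at the start; "torque": the same for the moment, N m; "opening": finger opening in m.
Only numpy, scipy, OpenCV 4.12 (cv2) and the standard library are available. Lean on these libraries where they do the work, as an engineer would, in place of code of your own. Each camera call takes 0.05 s, during which the arm holds its last target. There are 200 camera calls.

## Working session

There is one attempt and no reset: what is moved stays moved. The work goes in short steps, Python scripts to look and compute and a shell command to move; the robot and the scene stay as the last step left them, time stands still between calls to the robot, and variables do not carry over. Pictures are saved under pics/ and viewed, about 12 in all and at most 16, crops included, and the job is handed in when it is done.

```bash
mkdir -p pics; python3 - <<'E'
from cell import robot
import cv2,numpy as np
np.set_printoptions(precision=4,suppress=True)
s=robot.observe();print(s, robot.tip_extent)
for n in("top","scene"):
    c=robot.calibration(n);print(n,c)
    cv2.imwrite(f"pics/{n}0.png",cv2.resize(robot.read_camera(n),(800,600),interpolation=cv2.INTER_CUBIC))
print(robot.calibration("wrist"))
E
```

```text
{'time': 0.0, 'qpos': array([-1.432 ,  0.3427,  1.525 , -0.    ,  1.2754, -0.146 ]), 'qvel': array([-0.    ,  0.0006, -0.0003,  0.0001, -0.0026, -0.    ]), 'joint_efforts': array([  0.0013, -43.1239, -24.4223,   0.0719,   0.0558,  -0.0001]), 'tool_pos': array([ 0.1475, -0.5035,  0.251 ]), 'tool_rot': array([2.9963, 1.5692, 1.7103]), 'contact_force': array([-0.1076, -0.5725,  0.3459]), 'torque': array([ 0.0347, -0.0239,  0.0216]), 'opening': 0.09192838290760802} 0.025
top {'intrinsics': array([[380.445 ,   0.    , 279.9808],
       [  0.    , 380.445 , 209.9611],
       [  0.    ,   0.    ,   1.    ]]), 'cam_to_world': array([[ 0.0095,  0.9955, -0.0938,  0.5205],
       [-0.9996,  0.0069, -0.0285,  0.1975],
       [-0.0277,  0.094 ,  0.9952,  0.8794],
       [ 0.    ,  0.    ,  0.    ,  1.    ]])}
scene {'intrinsics': array([[509.2649,   0.    , 283.4832],
       [  0.    , 509.2649, 205.6341],
       [  0.    ,   0.    ,   1.    ]]), 'cam_to_world': array([[-0.4437,  0.6733, -0.5914, -0.101 ],
       [-0.8962, -0.3343,  0.2917,  0.549 ],
       [-0.0013,  0.6594,  0.7518,  0.9131],
       [ 0.    ,  0.    ,  0.    ,  1.    ]])}
{'intrinsics': array([[306.1102,   0.    , 278.7135],
       [  0.    , 306.1102, 210.2758],
       [  0.    ,   0.    ,   1.    ]]), 'mount': array([[-0.0005,  0.2589, -0.9659, -0.1318],
       [-0.001 ,  0.9659,  0.259 ,  0.0696],
       [ 1.    ,  0.0011, -0.0002,  0.0004],
       [ 0.    ,  0.    ,  0.    ,  1.    ]])}
```

View pics/top0.png

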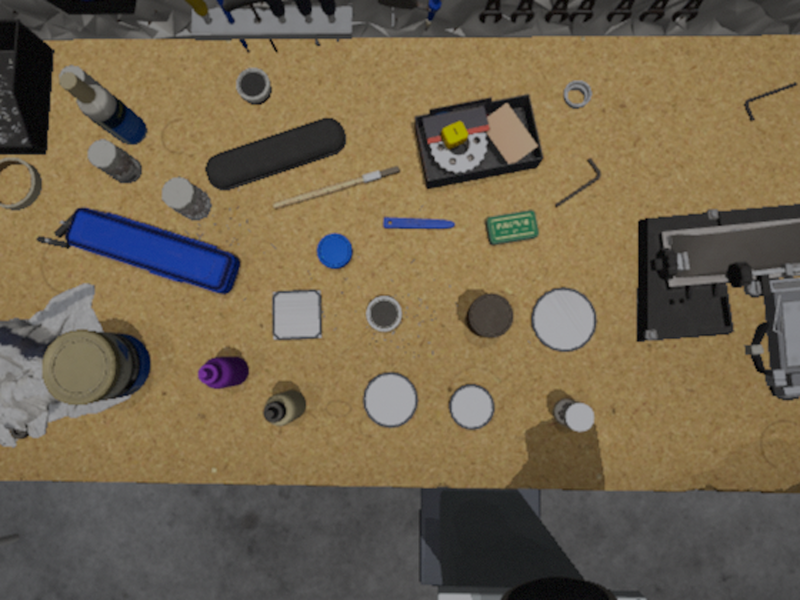

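View pics/scene0.png

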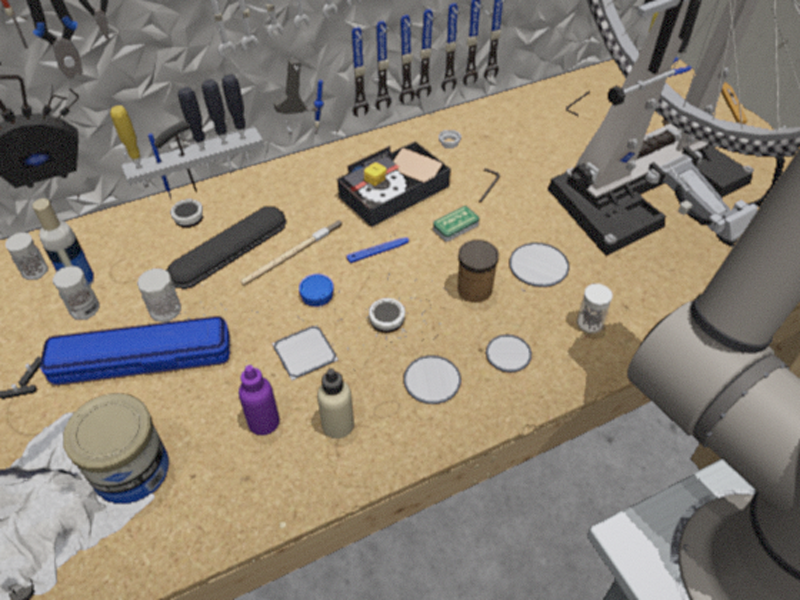

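The two overviews agree. Pixels below are in the 800x600 top view.
- **Jar:** candidates are (579,417), (112,160) and (185,198). I take (579,417), the small clear jar with a white lid at the front.
- **Flat tin:** candidates are (384,314), (254,86) and the blue one at (335,251). I take (384,314), which is dark with a white rim and at the front.
- **Bottle:** candidates are the cream one at (285,408), the purple one at (222,372) and the one at (105,105). I take the cream one.
- **Tub:** (490,315), the only one.
- **Saucers:** small (472,407), medium (391,400), large (564,319), square (297,315).

```bash
cat > h.py <<'E'
import numpy as np,cv2
from cell import robot
from scipy.spatial.transform import Rotation as Ro
np.set_printoptions(precision=4,suppress=True)
def ray(K,T,u,v,z):
    d=T[:3,:3]@np.array([(u-K[0,2])/K[0,0],-(v-K[1,2])/K[1,1],-1]); o=T[:3,3]
    return (o+d*(z-o[2])/d[2])[:2]
def px(name,u,v,z,s=None):
    "full-res pixel -> world xy at height z"
    c=robot.calibration(name)
    if name=="wrist":
        s=s or robot.observe(); T=np.eye(4); T[:3,:3]=Ro.from_euler('xyz',s['tool_rot']).as_matrix(); T[:3,3]=s['tool_pos']; T=T@c['mount']
    else: T=c['cam_to_world']
    return ray(c['intrinsics'],T,u,v,z)
def go(x,y,tipz,jaw):
    "shift+twist (tool axes) to put the tips at x,y,tipz, pointing down, jaws along angle jaw (deg, world xy, mod 180)"
    s=robot.observe(); R=Ro.from_euler('xyz',s['tool_rot']).as_matrix()
    best=None
    for a in(jaw,jaw+180):
        a=np.radians(a); zt=np.array([np.cos(a),np.sin(a),0]); xt=np.array([0,0,-1.]); G=np.c_[xt,np.cross(zt,xt),zt]
        w=Ro.from_matrix(R.T@G).as_rotvec()
        if best is None or np.linalg.norm(w)<np.linalg.norm(best): best=w
    d=R.T@(np.array([x,y,tipz+robot.tip_extent])-s['tool_pos'])
    print("t",s['time'],"pos",s['tool_pos'],"jaw",np.degrees(np.arctan2(R[1,2],R[0,2])).round(1),"q6",s['qpos'][5].round(2),"open",round(s['opening'],4),"F",s['contact_force'].round(1))
    print("R cols x,y,z:",R.T.round(3).tolist()); print("TRANS",d.round(4),"TWIST",best.round(3))
E
python3 - <<'E'
from h import *
k=560/800
for n,u,v,z in[("jar lid",579,417,.075),("tin",384,314,.024),("tub",490,315,.088),("bottle tip",274,412,.137),("purple tip",207,375,.137),("med",391,400,.007),("small",472,407,.007),("large",564,319,.007),("sq",297,315,.007),("bluetin",335,251,.024),("sqc1",275,292,.007),("sqc2",320,291,.007)]:
    p=px("top",u*k,v*k,z); print(n,p,np.hypot(*p).round(3))
for n,u,v,z in[("jar lid",598,294,.075),("tin",387,313,.024),("tub",478,255,.088),("bottle tip",331,376,.137),("med",432,379,.007),("small",508,353,.007),("large",539,264,.007),("sq",305,351,.007)]:
    print("scene",n,px("scene",u*k,v*k,z))
im=cv2.imread("pics/top0.png"); cv2.imwrite("pics/c1.png",cv2.resize(im[230:470,190:640],(800,427),interpolation=cv2.INTER_CUBIC))
go(.4,-.1,.2,90)
E
```

```text
jar lid [ 0.4283 -0.0398] 0.43
tin [0.5787 0.247 ] 0.629
tub [0.574  0.0892] 0.581
bottle tip [0.4368 0.3881] 0.584
purple tip [0.4855 0.4819] 0.684
med [0.4432 0.2352] 0.502
small [0.4339 0.1072] 0.447
large [ 0.574  -0.0394] 0.575
sq [0.5771 0.3889] 0.696
bluetin [0.6791 0.3268] 0.754
sqc1 [0.6143 0.4259] 0.747
sqc2 [0.6164 0.3524] 0.71
scene jar lid [ 0.4264 -0.0407]
scene tin [0.5747 0.2476]
scene tub [0.5698 0.0892]
scene bottle tip [0.4254 0.3961]
scene med [0.4411 0.2366]
scene small [0.4318 0.1088]
scene large [ 0.5704 -0.0389]
scene sq [0.575  0.3886]
t 0.1 pos [ 0.1475 -0.5035  0.2511] jaw -73.7 q6 -0.15 open 0.0918 F [ 0.3 -0.5  0. ]
R cols x,y,z: [[-0.0, 0.001, -1.0], [0.96, 0.281, 0.0], [0.281, -0.96, -0.001]]
TRANS [ 0.0266  0.3557 -0.3163] TWIST [ 0.285 -0.001 -0.   ]
```

View pics/c1.png

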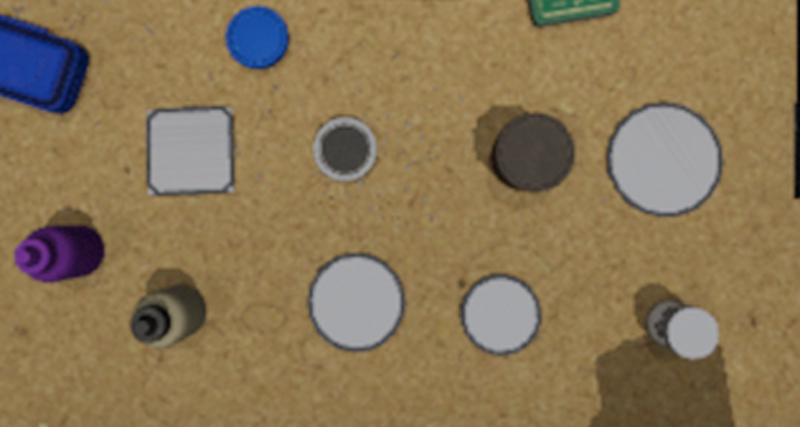

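The crop confirms the picks: jar with grains at (690,332), dark tin with white rim at (345,149), cream bottle at (170,315), tub at (533,152). I'll start low, keeping inside the wheel.

```bash
python3 -m creep '[{"translation":[0.04,0.024,-0.05],"twist":[0.14,0,0],"hand":100},{"translation":[0.07,0.04,-0.09],"twist":[0.285,0,0],"hand":100},{"translation":[0.09,0.055,-0.13],"twist":[0.285,0,0],"hand":100},{"translation":[0.1,0.061,-0.163],"twist":[0.285,0,0],"hand":100},{"translation":[0.1,0.061,-0.163],"twist":[0.285,0,0],"hand":100}]' 20
python3 -c "
from h import *
go(.28,-.21,.105,-90)"
```

```text
time: 0.6
tool_pos: [0.1588, -0.3204, 0.148]
tool_rot: [-2.917, 1.555, 1.797]
contact_force: [-0.5, -0.6, 0.3]
opening: 0.0914
t 0.6 pos [ 0.1588 -0.3204  0.148 ] jaw -89.9 q6 0.24 open 0.0914 F [-0.5 -0.6  0.3]
R cols x,y,z: [[-0.004, 0.015, -1.0], [1.0, 0.002, -0.003], [0.001, -1.0, -0.015]]
TRANS [ 0.0192  0.1214 -0.11  ] TWIST [ 0.002 -0.015  0.003]
```

```bash
python3 -m creep '[{"translation":[0.01,0.035,-0.035],"twist":[0,-0.015,0],"hand":100},{"translation":[0.01,0.07,-0.07],"twist":[0,-0.015,0],"hand":100},{"translation":[0.01,0.11,-0.11],"twist":[0,-0.015,0],"hand":100},{"translation":[0.0,0.145,-0.145],"twist":[0,-0.015,0],"hand":100},{"translation":[-0.01,0.18,-0.18],"twist":[0,-0.015,0],"hand":100}]'
python3 -m creep '[{"translation":[-0.02,0.03,-0.035],"twist":[0,0,0],"hand":100},{"translation":[-0.03,0.06,-0.07],"twist":[0,0,0],"hand":100},{"translation":[-0.03,0.085,-0.1],"twist":[0,0,0],"hand":100},{"translation":[-0.03,0.085,-0.1],"twist":[0,0,0],"hand":100}]'
python3 - <<'E'
from h import *
s=robot.observe();go(.427,-.040,.15,-90)
cv2.imwrite("pics/w1.png",robot.read_camera("wrist"))
import pickle;pickle.dump(s,open("s1.pkl","wb"))
E
```

```text
time: 1.1
tool_pos: [0.3301, -0.1484, 0.1577]
tool_rot: [-1.638, 1.567, 3.076]
contact_force: [1.2, -2.2, -0.8]
opening: 0.0914
time: 1.5
tool_pos: [0.4179, -0.0455, 0.1879]
tool_rot: [-1.967, 1.57, 2.752]
contact_force: [-0.1, -0.0, -0.2]
opening: 0.0918
t 1.5 pos [ 0.4179 -0.0455  0.1879] jaw -89.6 q6 1.27 open 0.0918 F [-0.1 -0.  -0.2]
R cols x,y,z: [[-0.001, 0.0, -1.0], [1.0, 0.006, -0.001], [0.006, -1.0, -0.0]]
TRANS [ 0.0129  0.0092 -0.0054] TWIST [ 0.006 -0.     0.001]
```

View pics/w1.png

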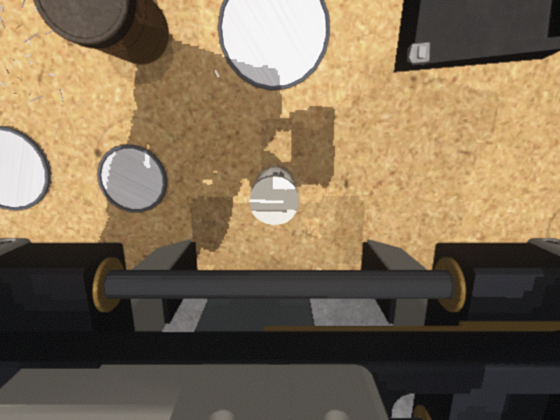

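The wrist view shows the jar lid at (273,199), the small saucer at (133,178) and the large saucer at (274,33).

```bash
python3 - <<'E'
from h import *
import pickle;s=pickle.load(open("s1.pkl","rb"))
print(px("wrist",273,199,.075,s),px("wrist",133,178,.007,s),px("wrist",274,33,.007,s))
go(.427,-.04,.035,-90)
E
```

```text
[ 0.4314 -0.0411] [0.4372 0.1041] [ 0.5715 -0.0407]
t 1.55 pos [ 0.4162 -0.0469  0.1874] jaw -89.7 q6 1.27 open 0.0917 F [ 0.8 -0.1 -0.2]
R cols x,y,z: [[-0.003, 0.0, -1.0], [1.0, 0.006, -0.003], [0.006, -1.0, -0.0]]
TRANS [ 0.1274  0.0112 -0.0068] TWIST [ 0.006 -0.     0.003]
```

```bash
python3 -m creep '[{"translation":[0.03,0.013,-0.006],"twist":[0,0,0],"hand":100},{"translation":[0.07,0.013,-0.006],"twist":[0,0,0],"hand":100},{"translation":[0.105,0.013,-0.006],"twist":[0,0,0],"hand":100},{"translation":[0.128,0.013,-0.006],"twist":[0,0,0],"hand":100},{"translation":[0.128,0.013,-0.006],"twist":[0,0,0],"hand":70}]' 20
python3 -m creep '[{"translation":[0,0,0],"twist":[0,0,0],"hand":30},{"translation":[0,0,0],"twist":[0,0,0],"hand":30},{"translation":[0,0,0],"twist":[0,0,0],"hand":30},{"translation":[0,0,0],"twist":[0,0,0],"hand":30},{"translation":[0,0,0],"twist":[0,0,0],"hand":30}]' 20
python3 -c "
from h import *
go(.434,.107,.045,-90)"
```

```text
time: 2.05
tool_pos: [0.4263, -0.0413, 0.0569]
tool_rot: [-1.751, 1.56, 2.965]
contact_force: [-0.1, 0.8, 1.1]
opening: 0.0876
time: 2.55
tool_pos: [0.4266, -0.0414, 0.0576]
tool_rot: [-1.735, 1.562, 2.981]
contact_force: [0.2, 0.0, 0.4]
opening: 0.0485
t 2.55 pos [ 0.4266 -0.0414  0.0576] jaw -89.8 q6 1.29 open 0.0485 F [0.2 0.  0.4]
R cols x,y,z: [[-0.009, 0.001, -1.0], [1.0, 0.004, -0.009], [0.004, -1.0, -0.001]]
TRANS [-0.0123  0.0079 -0.1484] TWIST [ 0.004 -0.001  0.009]
```

```bash
python3 -m creep '[{"translation":[0,0,0],"twist":[0,0,0],"hand":30},{"translation":[0,0,0],"twist":[0,0,0],"hand":30},{"translation":[0,0,0],"twist":[0,0,0],"hand":30},{"translation":[-0.03,0,0],"twist":[0,0,0],"hand":30},{"translation":[-0.06,0,0],"twist":[0,0,0],"hand":30}]' 20
python3 -m creep '[{"translation":[0,0,-0.03],"twist":[0,0,0],"hand":30},{"translation":[0,0.003,-0.07],"twist":[0,0,0],"hand":30},{"translation":[0,0.005,-0.11],"twist":[0,0,0],"hand":30},{"translation":[0,0.005,-0.148],"twist":[0,0,0],"hand":30},{"translation":[0,0.005,-0.148],"twist":[0,0,0],"hand":30}]'
python3 - <<'E'
from h import *
go(.434,.107,.0375,-90)
cv2.imwrite("pics/w2.png",robot.read_camera("wrist")[:260])
E
```

```text
time: 3.05
tool_pos: [0.4264, -0.0412, 0.1176]
tool_rot: [-1.763, 1.559, 2.953]
contact_force: [1.3, 0.2, -1.3]
opening: 0.0435
time: 3.55
tool_pos: [0.4302, 0.1103, 0.1178]
tool_rot: [-1.832, 1.559, 2.889]
contact_force: [1.1, -0.0, -1.8]
opening: 0.0435
t 3.55 pos [0.4302 0.1103 0.1178] jaw -89.5 q6 1.63 open 0.0435 F [ 1.1 -0.  -1.8]
R cols x,y,z: [[-0.012, 0.003, -1.0], [1.0, 0.009, -0.012], [0.009, -1.0, -0.003]]
TRANS [0.0552 0.0044 0.0035] TWIST [ 0.009 -0.003  0.012]
```

View pics/w2.png

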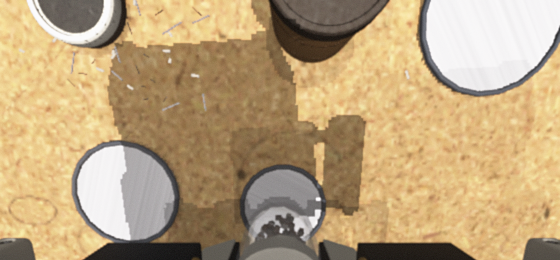

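The jar hangs upright over the small saucer, whose rim runs from column 241 to 326 with its top at row 165, so its centre is near (283,208). The medium saucer is at (126,191).

```bash
python3 - <<'E'
from h import *
print(px("wrist",283,208,.007),px("wrist",126,191,.007))
E
```

```text
[0.4356 0.1049] [0.4488 0.2317]
```

```bash
python3 -m creep '[{"translation":[0,0.0035,0.0045],"twist":[0.009,0,0.012],"hand":30},{"translation":[0.03,0.0035,0.0045],"twist":[0.009,0,0.012],"hand":30},{"translation":[0.045,0.0035,0.0045],"twist":[0.009,0,0.012],"hand":30},{"translation":[0.053,0.0035,0.0045],"twist":[0.009,0,0.012],"hand":30},{"translation":[0.0555,0.0035,0.0045],"twist":[0.009,0,0.012],"hand":30}]'
python3 -m creep '[{"translation":[0,0,0],"twist":[0,0,0],"hand":30},{"translation":[0,0,0],"twist":[0,0,0],"hand":30}]'
python3 -c "
from h import *
go(.4325,.106,.0375,-90)"
```

```text
time: 4.1
tool_pos: [0.4331, 0.1031, 0.0616]
tool_rot: [-2.578, 1.569, 2.132]
contact_force: [-2.1, -3.2, 13.0]
opening: 0.0434
time: 4.3
tool_pos: [0.4337, 0.1027, 0.0621]
tool_rot: [3.091, 1.569, 1.517]
contact_force: [0.5, 0.4, -0.5]
opening: 0.0442
t 4.3 pos [0.4337 0.1027 0.0621] jaw -90.2 q6 1.63 open 0.0442 F [ 0.5  0.4 -0.5]
R cols x,y,z: [[0.0, 0.002, -1.0], [1.0, -0.003, 0.0], [-0.003, -1.0, -0.002]]
TRANS [-0.0004 -0.0012 -0.0033] TWIST [-0.003 -0.002 -0.   ]
```

```bash
python3 -m creep '[{"translation":[-0.004,-0.001,-0.003],"twist":[0,0,0],"hand":30},{"translation":[-0.004,-0.001,-0.003],"twist":[0,0,0],"hand":30},{"translation":[0,-0.001,-0.003],"twist":[0,0,0],"hand":30},{"translation":[0,-0.001,-0.003],"twist":[0,0,0],"hand":60},{"translation":[0,-0.001,-0.003],"twist":[0,0,0],"hand":100}]'
python3 -m creep '[{"translation":[0,0,0],"twist":[0,0,0],"hand":100},{"translation":[0,0,0],"twist":[0,0,0],"hand":100},{"translation":[0,0,0],"twist":[0,0,0],"hand":100},{"translation":[-0.03,0,0],"twist":[0,0,0],"hand":100},{"translation":[-0.07,0,0],"twist":[0,0,0],"hand":100}]'
python3 -m creep '[{"translation":[-0.04,0,0],"twist":[0,0,0],"hand":100},{"translation":[-0.06,-0.03,0],"twist":[0,0,0],"hand":100},{"translation":[-0.06,-0.03,0],"twist":[0,0,0],"hand":100}]'
python3 - <<'E'
from h import *
s=robot.observe();import pickle;pickle.dump(s,open("s2.pkl","wb"))
go(.577,.247,.15,-90)
cv2.imwrite("pics/w3.png",robot.read_camera("wrist")[:260])
E
```

```text
time: 4.8
tool_pos: [0.4327, 0.1057, 0.062]
tool_rot: [3.137, 1.569, 1.563]
contact_force: [-0.8, -0.6, 0.2]
opening: 0.0552
time: 5.3
tool_pos: [0.4313, 0.1054, 0.1314]
tool_rot: [-1.886, 1.566, 2.824]
contact_force: [0.6, 0.1, 0.7]
opening: 0.0909
time: 5.6
tool_pos: [0.4004, 0.1056, 0.194]
tool_rot: [-2.436, 1.568, 2.273]
contact_force: [-0.2, 0.4, -0.0]
opening: 0.0917
t 5.6 pos [0.4004 0.1056 0.194 ] jaw -90.1 q6 1.64 open 0.0917 F [-0.2  0.4 -0. ]
R cols x,y,z: [[-0.002, 0.002, -1.0], [1.0, -0.003, -0.002], [-0.003, -1.0, -0.002]]
TRANS [ 0.019   0.1763 -0.1418] TWIST [-0.003 -0.002  0.002]
```

View pics/w3.png

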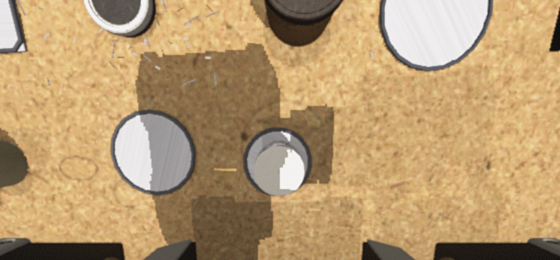

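The jar stands in the small saucer: lid at (280,170), saucer ring centred at (278,161). I'll check the offset numerically and hover at the tin.

```bash
python3 -m creep '[{"translation":[0,0.035,-0.03],"twist":[0,0,0],"hand":100},{"translation":[0,0.07,-0.06],"twist":[0,0,0],"hand":100},{"translation":[0.01,0.1,-0.09],"twist":[0,0,0],"hand":100},{"translation":[0.02,0.13,-0.12],"twist":[0,0,0],"hand":100},{"translation":[0.02,0.155,-0.142],"twist":[0,0,0],"hand":100}]'
python3 - <<'E'
from h import *
import pickle;s=pickle.load(open("s2.pkl","rb"))
print("jar lid",px("wrist",280,170,.079,s),"saucer",px("wrist",278,161,.007,s),"med",px("wrist",153,152,.007,s))
s=robot.observe();pickle.dump(s,open("s3.pkl","wb"))
go(.577,.247,.007,-90)
cv2.imwrite("pics/w4.png",robot.read_camera("wrist")[:260])
E
```

```text
time: 6.15
tool_pos: [0.5573, 0.2487, 0.1692]
tool_rot: [-1.696, 1.565, 3.015]
contact_force: [0.2, 0.5, -0.5]
opening: 0.0919
jar lid [0.4374 0.1042] saucer [0.4371 0.1061] med [0.4467 0.2344]
t 6.15 pos [0.5573 0.2487 0.1692] jaw -90.1 q6 1.86 open 0.0919 F [ 0.2  0.5 -0.5]
R cols x,y,z: [[-0.006, 0.001, -1.0], [1.0, -0.002, -0.006], [-0.002, -1.0, -0.001]]
TRANS [0.137  0.0206 0.0018] TWIST [-0.002 -0.001  0.006]
```

View pics/w4.png

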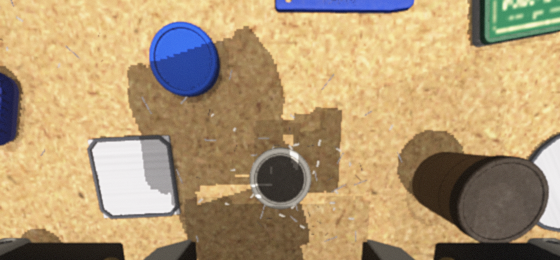

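The jar sits within 2 mm of its saucer's centre. In this view the tin is at (281,178) and the square saucer at (134,177).

```bash
python3 - <<'E'
from h import *
import pickle;s=pickle.load(open("s3.pkl","rb"))
print(px("wrist",281,178,.024,s),px("wrist",134,177,.007,s),px("wrist",502,198,.088,s))
E
```

```text
[0.5823 0.2462] [0.5809 0.388 ] [0.578  0.0893]
```

```bash
python3 -m creep '[{"translation":[0.03,0.0235,0.002],"twist":[0,0,0.006],"hand":100},{"translation":[0.07,0.0235,0.002],"twist":[0,0,0.006],"hand":100},{"translation":[0.11,0.0235,0.002],"twist":[0,0,0.006],"hand":100},{"translation":[0.13,0.0235,0.002],"twist":[0,0,0.006],"hand":100},{"translation":[0.136,0.0235,0.002],"twist":[0,0,0.006],"hand":80}]' 20
python3 -m creep '[{"translation":[0,0,0],"twist":[0,0,0],"hand":45},{"translation":[0,0,0],"twist":[0,0,0],"hand":45},{"translation":[0,0,0],"twist":[0,0,0],"hand":45},{"translation":[0,0,0],"twist":[0,0,0],"hand":45},{"translation":[0,0,0],"twist":[0,0,0],"hand":45}]' 20
python3 -m creep '[{"translation":[0,0,0],"twist":[0,0,0],"hand":45},{"translation":[0,0,0],"twist":[0,0,0],"hand":45}]' 20
python3 -c "
from h import *
go(.58,.2465,.008,-90)"
```

```text
time: 6.7
tool_pos: [0.5817, 0.2487, 0.0289]
tool_rot: [-1.94, 1.568, 2.77]
contact_force: [0.2, 0.2, 0.8]
opening: 0.088
time: 7.2
tool_pos: [0.5825, 0.2488, 0.0303]
tool_rot: [-2.911, 1.569, 1.799]
contact_force: [0.4, 0.1, 4.1]
opening: 0.0564
time: 7.4
tool_pos: [0.5826, 0.2489, 0.0306]
tool_rot: [3.055, 1.569, 1.482]
contact_force: [0.6, 0.1, -0.2]
opening: 0.0565
t 7.4 pos [0.5826 0.2489 0.0306] jaw -90.1 q6 1.85 open 0.0565 F [ 0.6  0.1 -0.2]
R cols x,y,z: [[0.0, 0.002, -1.0], [1.0, -0.002, 0.0], [-0.002, -1.0, -0.002]]
TRANS [-0.0024 -0.0026  0.0024] TWIST [-0.002 -0.002 -0.   ]
```

```bash
python3 -m creep '[{"translation":[-0.03,0,0],"twist":[0,0,0],"hand":45},{"translation":[-0.06,-0.03,0.004],"twist":[0,0,0],"hand":45},{"translation":[-0.06,-0.07,0.008],"twist":[0,0,0],"hand":45},{"translation":[-0.06,-0.11,0.012],"twist":[0,0,0],"hand":45},{"translation":[-0.06,-0.135,0.0145],"twist":[0,0,0],"hand":45}]'
python3 -m creep '[{"translation":[0,0,0],"twist":[0,0,0],"hand":45}]'
python3 - <<'E'
from h import *
cv2.imwrite("pics/w5.png",robot.read_camera("wrist")[:300])
go(.448,.2345,.0105,-90)
E
```

```text
time: 7.9
tool_pos: [0.4445, 0.2341, 0.0906]
tool_rot: [-2.199, 1.569, 2.512]
contact_force: [-1.2, -0.0, -0.8]
opening: 0.0563
time: 8.0
tool_pos: [0.441, 0.2337, 0.0906]
tool_rot: [-1.652, 1.566, 3.06]
contact_force: [-0.4, -0.6, -0.7]
opening: 0.0564
t 8.05 pos [0.4428 0.234  0.0909] jaw -90.0 q6 1.9 open 0.0566 F [ 0.2  0.2 -0.3]
R cols x,y,z: [[-0.003, 0.001, -1.0], [1.0, -0.0, -0.003], [-0.0, -1.0, -0.001]]
TRANS [ 0.0553  0.0054 -0.0004] TWIST [-0.    -0.001  0.003]
```

View pics/w5.png

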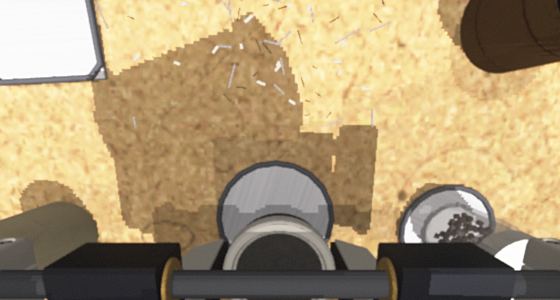

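The tin hangs over the medium saucer, whose rim runs from column 218 to 334 with its top at row 162.

```bash
python3 - <<'E'
from h import *
print(px("wrist",276,162,.007)-[.044,0],px("wrist",276,216,.007),px("wrist",218,214,.007),px("wrist",334,214,.007))
E
```

```text
[0.4454 0.2355] [0.4501 0.2357] [0.4517 0.2781] [0.4516 0.1932]
```

```bash
python3 -m creep '[{"translation":[0.02,0.006,-0.0015],"twist":[0,0,0.003],"hand":45},{"translation":[0.04,0.006,-0.0015],"twist":[0,0,0.003],"hand":45},{"translation":[0.05,0.006,-0.0015],"twist":[0,0,0.003],"hand":45},{"translation":[0.0555,0.006,-0.0015],"twist":[0,0,0.003],"hand":45},{"translation":[0.0555,0.006,-0.0015],"twist":[0,0,0.003],"hand":45}]'
python3 -m creep '[{"translation":[0,0,0],"twist":[0,0,0],"hand":45},{"translation":[0,0,0],"twist":[0,0,0],"hand":45}]'
python3 -c "
from h import *
go(.4485,.2355,.01,-90)"
```

```text
time: 8.55
tool_pos: [0.4491, 0.2356, 0.035]
tool_rot: [-2.916, 1.57, 1.795]
contact_force: [-0.4, -0.1, -0.5]
opening: 0.0562
time: 8.75
tool_pos: [0.4496, 0.2357, 0.0356]
tool_rot: [2.553, 1.569, 0.982]
contact_force: [-0.9, -1.0, -0.3]
opening: 0.056
t 8.75 pos [0.4496 0.2357 0.0356] jaw -90.0 q6 1.9 open 0.056 F [-0.9 -1.  -0.3]
R cols x,y,z: [[0.001, 0.001, -1.0], [1.0, -0.001, 0.001], [-0.001, -1.0, -0.001]]
TRANS [ 0.0006 -0.0011  0.0002] TWIST [-0.001 -0.001 -0.001]
```

```bash
python3 -m creep '[{"translation":[0.0012,0,0],"twist":[0,0,0],"hand":45},{"translation":[0.0012,0,0],"twist":[0,0,0],"hand":70},{"translation":[0.0012,0,0],"twist":[0,0,0],"hand":100},{"translation":[0.0,0,0],"twist":[0,0,0],"hand":100},{"translation":[0.0,0,0],"twist":[0,0,0],"hand":100}]'
python3 -m creep '[{"translation":[0,0,0],"twist":[0,0,0],"hand":100},{"translation":[-0.03,0,0],"twist":[0,0,0],"hand":100},{"translation":[-0.07,0,0],"twist":[0,0,0],"hand":100},{"translation":[-0.12,0,0],"twist":[0,0,0],"hand":100},{"translation":[-0.16,-0.03,0],"twist":[0,0,0],"hand":100}]'
python3 - <<'E'
from h import *
cv2.imwrite("pics/w6.png",robot.read_camera("wrist")[:300])
go(.573,.089,.175,-90)
E
```

```text
time: 9.25
tool_pos: [0.4497, 0.2358, 0.0358]
tool_rot: [2.391, 1.569, 0.819]
contact_force: [-0.3, 0.1, 0.2]
opening: 0.0838
time: 9.75
tool_pos: [0.4221, 0.2357, 0.1985]
tool_rot: [2.015, 1.564, 0.442]
contact_force: [0.9, 0.8, 0.9]
opening: 0.092
t 9.8 pos [0.4183 0.2365 0.2037] jaw -90.0 q6 1.92 open 0.0918 F [-3.3  1.2  3.8]
R cols x,y,z: [[0.009, 0.005, -1.0], [1.0, -0.001, 0.009], [-0.001, -1.0, -0.005]]
TRANS [0.0043 0.1548 0.1474] TWIST [-0.001 -0.005 -0.009]
```

View pics/w6.png

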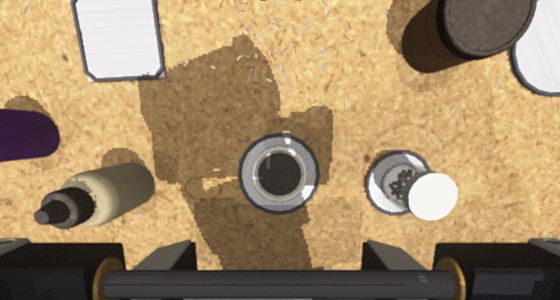

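The tin is centred in the medium saucer: tin (279,174), saucer (280,173). Next the tub, where three estimates agree on (.574, .089).

```bash
python3 -m creep '[{"translation":[0,0.03,0.03],"twist":[0,0,-0.009],"hand":100},{"translation":[0,0.065,0.06],"twist":[0,0,-0.009],"hand":100},{"translation":[0,0.1,0.09],"twist":[0,0,-0.009],"hand":100},{"translation":[0,0.13,0.12],"twist":[0,0,-0.009],"hand":100},{"translation":[0.004,0.156,0.147],"twist":[0,0,-0.009],"hand":100}]' 20
python3 -m creep '[{"translation":[0,0,0],"twist":[0,0,0],"hand":100}]'
python3 -c "
from h import *
go(.575,.089,.072,-90)"
```

```text
time: 10.3
tool_pos: [0.5757, 0.0878, 0.2004]
tool_rot: [2.967, 1.566, 1.395]
contact_force: [0.2, 0.9, 0.2]
opening: 0.0916
time: 10.4
tool_pos: [0.5779, 0.0843, 0.1992]
tool_rot: [2.91, 1.567, 1.334]
contact_force: [-0.2, 0.3, -0.4]
opening: 0.0921
t 10.4 pos [0.5779 0.0843 0.1992] jaw -90.3 q6 1.59 open 0.0921 F [-0.2  0.3 -0.4]
R cols x,y,z: [[0.001, 0.004, -1.0], [1.0, -0.005, 0.001], [-0.005, -1.0, -0.004]]
TRANS [ 0.1022 -0.003  -0.0043] TWIST [-0.005 -0.004 -0.001]
```

```bash
python3 -m creep '[{"translation":[0.03,-0.003,-0.0043],"twist":[-0.005,-0.004,0],"hand":100},{"translation":[0.06,-0.003,-0.0043],"twist":[-0.005,-0.004,0],"hand":100},{"translation":[0.09,-0.003,-0.0043],"twist":[-0.005,-0.004,0],"hand":100},{"translation":[0.102,-0.003,-0.0043],"twist":[-0.005,-0.004,0],"hand":100},{"translation":[0.102,-0.003,-0.0043],"twist":[-0.005,-0.004,0],"hand":100}]' 20
python3 -m creep '[{"translation":[0,0,0],"twist":[0,0,0],"hand":60},{"translation":[0,0,0],"twist":[0,0,0],"hand":55},{"translation":[0,0,0],"twist":[0,0,0],"hand":55},{"translation":[0,0,0],"twist":[0,0,0],"hand":55},{"translation":[0,0,0],"twist":[0,0,0],"hand":55}]' 20
python3 -m creep '[{"translation":[0,0,0],"twist":[0,0,0],"hand":55},{"translation":[0,0,0],"twist":[0,0,0],"hand":55}]'
python3 -c "
from h import *
go(.575,.089,.072,-90)"
```

```text
time: 10.9
tool_pos: [0.5737, 0.0895, 0.0956]
tool_rot: [-1.563, 1.568, -3.133]
contact_force: [-0.2, 0.2, 0.2]
opening: 0.0915
time: 11.4
tool_pos: [0.5742, 0.0893, 0.0965]
tool_rot: [-1.395, 1.57, -2.965]
contact_force: [0.2, -1.1, 4.8]
opening: 0.0645
time: 11.6
tool_pos: [0.5742, 0.0893, 0.0966]
tool_rot: [-1.44, 1.57, -3.011]
contact_force: [-0.1, -0.4, 1.1]
opening: 0.0644
t 11.6 pos [0.5742 0.0893 0.0966] jaw -90.0 q6 1.59 open 0.0644 F [-0.1 -0.4  1.1]
R cols x,y,z: [[-0.001, -0.0, -1.0], [1.0, 0.0, -0.001], [0.0, -1.0, 0.0]]
TRANS [-0.0004  0.0008  0.0003] TWIST [0.    0.    0.001]
```

```bash
python3 -m creep '[{"translation":[-0.03,0,0],"twist":[0,0,0],"hand":55},{"translation":[-0.05,0,0.03],"twist":[0,0,0],"hand":55},{"translation":[-0.05,0,0.07],"twist":[0,0,0],"hand":55},{"translation":[-0.05,-0.001,0.105],"twist":[0,0,0],"hand":55},{"translation":[-0.05,-0.002,0.129],"twist":[0,0,0],"hand":55}]'
python3 -m creep '[{"translation":[0,0,0],"twist":[0,0,0],"hand":55}]'
python3 - <<'E'
from h import *
cv2.imwrite("pics/w7.png",robot.read_camera("wrist")[:300])
go(.572,-.0395,.076,-90)
E
```

```text
time: 12.1
tool_pos: [0.5719, -0.0417, 0.1464]
tool_rot: [-1.394, 1.569, -2.965]
contact_force: [0.7, -0.8, -2.8]
opening: 0.0647
time: 12.2
tool_pos: [0.5716, -0.0445, 0.1459]
tool_rot: [-1.26, 1.568, -2.835]
contact_force: [-0.5, 0.1, -1.6]
opening: 0.0646
t 12.25 pos [ 0.5715 -0.0431  0.1458] jaw -90.2 q6 1.37 open 0.0646 F [-0.2  0.5 -2.7]
R cols x,y,z: [[-0.003, -0.0, -1.0], [1.0, -0.003, -0.003], [-0.003, -1.0, 0.0]]
TRANS [ 0.0448  0.0006 -0.0036] TWIST [-0.003  0.     0.003]
```

View pics/w7.png

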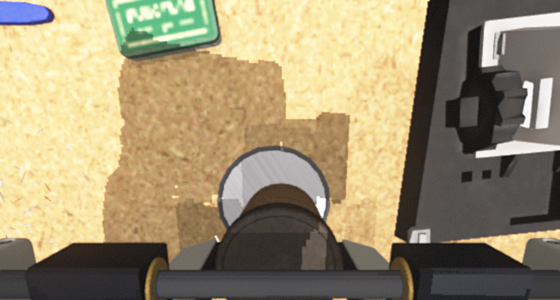

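The tub hangs upright over the large saucer, whose rim runs from column 219 to 330 with its top at row 147.

```bash
python3 - <<'E'
from h import *
print(px("wrist",274.5,147,.007)-[.052,0])
E
python3 -m creep '[{"translation":[0.015,0.001,-0.0036],"twist":[0,0,0.003],"hand":55},{"translation":[0.03,0.001,-0.0036],"twist":[0,0,0.003],"hand":55},{"translation":[0.04,0.001,-0.0036],"twist":[0,0,0.003],"hand":55},{"translation":[0.045,0.001,-0.0036],"twist":[0,0,0.003],"hand":55},{"translation":[0.0455,0.001,-0.0036],"twist":[0,0,0.003],"hand":55}]'
python3 -m creep '[{"translation":[0,0,0],"twist":[0,0,0],"hand":55},{"translation":[0,0,0],"twist":[0,0,0],"hand":55}]'
python3 -c "
from h import *
go(.573,-.0395,.0758,-90)"
```

```text
[ 0.5731 -0.0402]
time: 12.75
tool_pos: [0.5726, -0.039, 0.1003]
tool_rot: [1.369, 1.571, -0.204]
contact_force: [1.1, 0.7, -2.1]
opening: 0.0647
time: 12.95
tool_pos: [0.5727, -0.0387, 0.1006]
tool_rot: [1.558, 1.57, -0.015]
contact_force: [-0.1, -0.7, -1.3]
opening: 0.0645
t 12.95 pos [ 0.5727 -0.0387  0.1006] jaw -90.1 q6 1.37 open 0.0645 F [-0.1 -0.7 -1.3]
R cols x,y,z: [[0.001, -0.0, -1.0], [1.0, -0.002, 0.001], [-0.002, -1.0, 0.0]]
TRANS [-0.0002  0.0003  0.0008] TWIST [-0.002  0.    -0.001]
```

```bash
python3 -m creep '[{"translation":[0.0015,0,0],"twist":[0,0,0],"hand":55},{"translation":[0.0015,0,0],"twist":[0,0,0],"hand":55},{"translation":[0.0015,0,0],"twist":[0,0,0],"hand":80},{"translation":[0.0015,0,0],"twist":[0,0,0],"hand":100},{"translation":[0.0,0,0],"twist":[0,0,0],"hand":100}]'
python3 -m creep '[{"translation":[0,0,0],"twist":[0,0,0],"hand":100},{"translation":[0,0,0],"twist":[0,0,0],"hand":100},{"translation":[-0.03,0,0],"twist":[0,0,0],"hand":100},{"translation":[-0.07,0,0],"twist":[0,0,0],"hand":100},{"translation":[-0.12,-0.03,0],"twist":[0,0,0],"hand":100}]'
python3 - <<'E'
from h import *
cv2.imwrite("pics/w8.png",robot.read_camera("wrist")[:300])
go(.43,.392,.175,-90)
E
```

```text
time: 13.45
tool_pos: [0.5726, -0.0387, 0.1003]
tool_rot: [2.289, 1.571, 0.716]
contact_force: [0.1, 0.5, -1.5]
opening: 0.0841
time: 13.95
tool_pos: [0.548, -0.0388, 0.2137]
tool_rot: [2.014, 1.57, 0.44]
contact_force: [0.9, -0.3, 0.7]
opening: 0.0917
t 14.0 pos [ 0.5465 -0.0388  0.2214] jaw -90.1 q6 1.36 open 0.0917 F [ 0.5 -0.2  4. ]
R cols x,y,z: [[0.008, -0.002, -1.0], [1.0, -0.002, 0.008], [-0.002, -1.0, 0.002]]
TRANS [ 0.0196 -0.1174 -0.4306] TWIST [-0.002  0.002 -0.008]
```

View pics/w8.png

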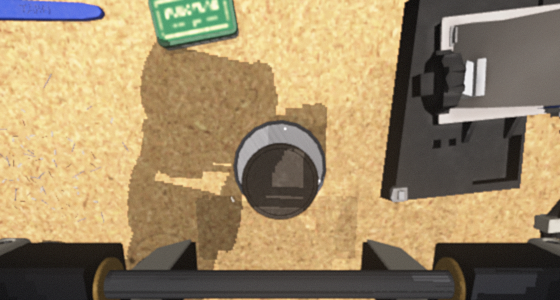

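The tub stands in the large saucer: lid (280,180), rim centre (280,165), as expected from perspective. Now the bottle, with the jaws turned away from the purple one.

```bash
python3 -m creep '[{"translation":[0,-0.012,-0.045],"twist":[-0.1,0,-0.008],"hand":100},{"translation":[0,-0.025,-0.09],"twist":[-0.2,0,-0.008],"hand":100},{"translation":[-0.01,-0.038,-0.135],"twist":[-0.3,0,-0.008],"hand":100},{"translation":[-0.01,-0.052,-0.18],"twist":[-0.4,0,-0.008],"hand":100},{"translation":[-0.01,-0.066,-0.22],"twist":[-0.45,0,-0.008],"hand":100}]' 20
python3 -c "
from h import *
go(.41,.375,.21,-40)"
```

```text
time: 14.5
tool_pos: [0.48, 0.1833, 0.2307]
tool_rot: [-0.123, 1.567, -1.242]
contact_force: [0.9, 0.8, 0.0]
opening: 0.0921
t 14.5 pos [0.48   0.1833 0.2307] jaw -64.1 q6 1.34 open 0.0921 F [0.9 0.8 0. ]
R cols x,y,z: [[0.001, -0.003, -1.0], [0.9, 0.437, -0.0], [0.437, -0.9, 0.003]]
TRANS [-0.005   0.0207 -0.203 ] TWIST [-0.421  0.003  0.001]
```

```bash
python3 -m creep '[{"translation":[0,0.004,-0.045],"twist":[-0.11,0,0],"hand":100},{"translation":[-0.005,0.01,-0.09],"twist":[-0.22,0,0],"hand":100},{"translation":[-0.005,0.015,-0.135],"twist":[-0.33,0,0],"hand":100},{"translation":[-0.005,0.02,-0.18],"twist":[-0.42,0,0],"hand":100},{"translation":[-0.005,0.021,-0.203],"twist":[-0.42,0,0],"hand":100}]' 20
python3 -m creep '[{"translation":[0,0,0],"twist":[0,0,0],"hand":100}]'
python3 - <<'E'
from h import *
import pickle
s=robot.observe();pickle.dump(s,open("s4.pkl","wb"))
cv2.imwrite("pics/w9.png",robot.read_camera("wrist")[:300])
go(.431,.392,.08,-40)
E
```

```text
time: 15.0
tool_pos: [0.4086, 0.3781, 0.2348]
tool_rot: [-0.515, 1.568, -1.208]
contact_force: [0.5, -1.0, -0.3]
opening: 0.0918
time: 15.1
tool_pos: [0.4071, 0.3804, 0.2344]
tool_rot: [-0.639, 1.569, -1.328]
contact_force: [-0.2, -0.8, 0.0]
opening: 0.0917
t 15.15 pos [0.4076 0.3793 0.2343] jaw -39.6 q6 1.3 open 0.0922 F [-0.6  0.4 -0.4]
R cols x,y,z: [[0.0, -0.003, -1.0], [0.637, 0.771, -0.002], [0.771, -0.637, 0.002]]
TRANS [0.1293 0.0249 0.0097] TWIST [0.008 0.002 0.002]
```

View pics/w9.png

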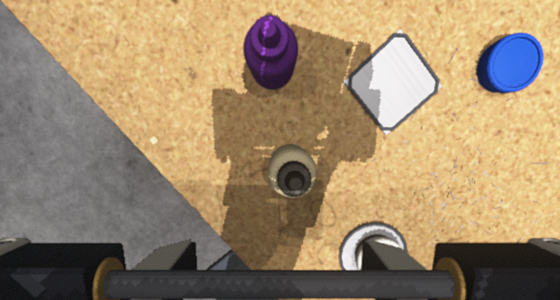

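The bottle's nozzle tip is at (294,183), the shoulder circle near (292,172), and the square saucer at (393,82). The purple bottle (271,50) is well clear.

```bash
python3 - <<'E'
from h import *
import pickle
s=pickle.load(open("s4.pkl","rb"))
a=px("wrist",294,183,.137,s);print(a,px("wrist",292,172,.1,s),"sq",px("wrist",393,82,.007,s))
go(*a,.08,-40)
E
```

```text
[0.435  0.3951] [0.4371 0.3975] sq [0.579 0.391]
t 15.15 pos [0.4076 0.3793 0.2343] jaw -39.6 q6 1.3 open 0.0922 F [-0.6  0.4 -0.4]
R cols x,y,z: [[0.0, -0.003, -1.0], [0.637, 0.771, -0.002], [0.771, -0.637, 0.002]]
TRANS [0.1293 0.0299 0.0108] TWIST [0.008 0.002 0.002]
```

```bash
python3 -m creep '[{"translation":[0.005,0.029,0.011],"twist":[0.008,0,0],"hand":100},{"translation":[0.04,0.029,0.011],"twist":[0.008,0,0],"hand":100},{"translation":[0.08,0.029,0.011],"twist":[0.008,0,0],"hand":100},{"translation":[0.11,0.029,0.011],"twist":[0.008,0,0],"hand":100},{"translation":[0.129,0.029,0.011],"twist":[0.008,0,0],"hand":100}]' 20
python3 -m creep '[{"translation":[0,0,0],"twist":[0,0,0],"hand":80}]'
python3 -c "
from h import *
go(.4345,.394,.08,-40)"
```

```text
time: 15.65
tool_pos: [0.4345, 0.392, 0.1026]
tool_rot: [-1.334, 1.565, -2.034]
contact_force: [-0.4, 0.4, -1.5]
opening: 0.0918
time: 15.75
tool_pos: [0.4339, 0.3896, 0.0999]
tool_rot: [-1.548, 1.56, -2.25]
contact_force: [0.0, 0.5, -0.6]
opening: 0.0877
t 15.75 pos [0.4339 0.3896 0.0999] jaw -40.2 q6 1.31 open 0.0877 F [ 0.   0.5 -0.6]
R cols x,y,z: [[-0.007, -0.009, -1.0], [0.646, 0.763, -0.011], [0.763, -0.646, 0.0]]
TRANS [-0.0051  0.0037 -0.0024] TWIST [-0.004  0.     0.011]
```

```bash
python3 -m creep '[{"translation":[-0.005,0.004,-0.0024],"twist":[0,0,0.011],"hand":70},{"translation":[-0.005,0.004,-0.0024],"twist":[0,0,0.011],"hand":70},{"translation":[-0.005,0.004,-0.0024],"twist":[0,0,0.011],"hand":35},{"translation":[-0.005,0.004,-0.0024],"twist":[0,0,0.011],"hand":35},{"translation":[-0.005,0.004,-0.0024],"twist":[0,0,0.011],"hand":35}]' 25
python3 -m creep '[{"translation":[0,0,0],"twist":[0,0,0],"hand":35},{"translation":[0,0,0],"twist":[0,0,0],"hand":35},{"translation":[0,0,0],"twist":[0,0,0],"hand":35},{"translation":[0,0,0],"twist":[0,0,0],"hand":35}]' 25
python3 -c "
from h import *
go(.577,.39,.085,-40)"
```

```text
time: 16.25
tool_pos: [0.4349, 0.3944, 0.1055]
tool_rot: [0.977, 1.57, 0.275]
contact_force: [-0.1, 0.2, 0.3]
opening: 0.0481
time: 16.65
tool_pos: [0.4348, 0.3944, 0.1055]
tool_rot: [0.941, 1.57, 0.239]
contact_force: [-0.7, 0.5, -0.1]
opening: 0.0466
t 16.65 pos [0.4348 0.3944 0.1055] jaw -40.2 q6 1.31 open 0.0466 F [-0.7  0.5 -0.1]
R cols x,y,z: [[0.001, 0.0, -1.0], [0.646, 0.764, 0.001], [0.764, -0.646, 0.0]]
TRANS [-0.0044  0.0885  0.1115] TWIST [-0.004  0.    -0.001]
```

```bash
python3 -m creep '[{"translation":[-0.02,0,0],"twist":[0,0,0],"hand":35},{"translation":[-0.045,0.012,0.016],"twist":[0,0,0],"hand":35},{"translation":[-0.045,0.037,0.047],"twist":[0,0,0],"hand":35},{"translation":[-0.045,0.065,0.082],"twist":[0,0,0],"hand":35},{"translation":[-0.045,0.0885,0.1125],"twist":[0,0,0],"hand":35}]'
python3 -m creep '[{"translation":[0,0,0],"twist":[0,0,0],"hand":35},{"translation":[0,0,0],"twist":[0,0,0],"hand":35}]'
python3 - <<'E'
from h import *
cv2.imwrite("pics/w10.png",robot.read_camera("wrist")[:300])
go(.578,.389,.0855,-40)
E
```

```text
time: 17.15
tool_pos: [0.5795, 0.3892, 0.1507]
tool_rot: [0.942, 1.569, 0.24]
contact_force: [0.2, 1.1, -1.9]
opening: 0.0468
time: 17.35
tool_pos: [0.5796, 0.3885, 0.1494]
tool_rot: [-1.764, 1.57, -2.467]
contact_force: [0.3, -0.6, -2.7]
opening: 0.0466
t 17.4 pos [0.5787 0.389  0.1497] jaw -40.2 q6 1.18 open 0.0464 F [ 0.2  0.5 -2.9]
R cols x,y,z: [[-0.001, -0.0, -1.0], [0.646, 0.764, -0.001], [0.764, -0.646, -0.0]]
TRANS [ 0.0392 -0.0004 -0.0005] TWIST [-0.004 -0.     0.001]
```

View pics/w10.png

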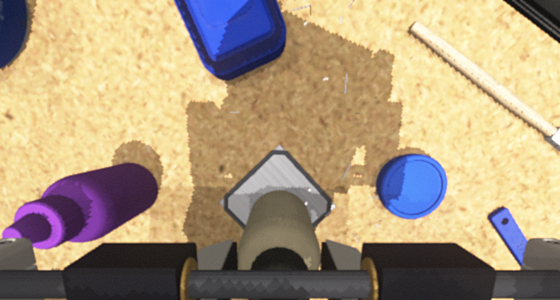

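The bottle hangs upright over the square saucer, whose corners are at left (222,203), right (332,207) and top (279,149).

```bash
python3 - <<'E'
from h import *
print((px("wrist",222,203,.007)+px("wrist",332,207,.007))/2)
E
python3 -m creep '[{"translation":[0.015,0,0],"twist":[0,0,0],"hand":35},{"translation":[0.028,0,0],"twist":[0,0,0],"hand":35},{"translation":[0.036,0,0],"twist":[0,0,0],"hand":35},{"translation":[0.039,0,0],"twist":[0,0,0],"hand":35},{"translation":[0.039,0,0],"twist":[0,0,0],"hand":35}]'
python3 -m creep '[{"translation":[0,0,0],"twist":[0,0,0],"hand":35},{"translation":[0,0,0],"twist":[0,0,0],"hand":35}]'
python3 -c "
from h import *
go(.578,.389,.0845,-40)"
```

```text
[0.5782 0.3901]
time: 17.9
tool_pos: [0.5783, 0.3891, 0.1106]
tool_rot: [-2.013, 1.57, -2.715]
contact_force: [-0.5, 0.4, -2.2]
opening: 0.0465
time: 18.1
tool_pos: [0.5785, 0.3893, 0.1112]
tool_rot: [-2.407, 1.571, -3.109]
contact_force: [0.3, -0.0, -2.6]
opening: 0.0466
t 18.1 pos [0.5785 0.3893 0.1112] jaw -40.2 q6 1.18 open 0.0466 F [ 0.3 -0.  -2.6]
R cols x,y,z: [[-0.0, -0.0, -1.0], [0.645, 0.764, -0.0], [0.764, -0.645, -0.0]]
TRANS [ 0.0017 -0.0006 -0.0002] TWIST [-0.003 -0.     0.   ]
```

```bash
python3 -m creep '[{"translation":[0.002,0,0],"twist":[0,0,0],"hand":35},{"translation":[0.002,0,0],"twist":[0,0,0],"hand":35},{"translation":[0.002,0,0],"twist":[0,0,0],"hand":35}]'
python3 -m creep '[{"translation":[0,0,0],"twist":[0,0,0],"hand":60},{"translation":[0,0,0],"twist":[0,0,0],"hand":100},{"translation":[0,0,0],"twist":[0,0,0],"hand":100},{"translation":[0,0,0],"twist":[0,0,0],"hand":100},{"translation":[0,0,0],"twist":[0,0,0],"hand":100}]'
python3 -m creep '[{"translation":[0,0,0],"twist":[0,0,0],"hand":100},{"translation":[0,0,0],"twist":[0,0,0],"hand":100},{"translation":[-0.03,0,0],"twist":[0,0,0],"hand":100},{"translation":[-0.07,0,0],"twist":[0,0,0],"hand":100},{"translation":[-0.11,0,0],"twist":[0,0,0],"hand":100}]'
python3 -c "
from h import *
go(.36,.1,.25,-90)"
```

```text
time: 18.4
tool_pos: [0.5788, 0.3894, 0.1095]
tool_rot: [1.274, 1.57, 0.572]
contact_force: [0.4, 0.6, -1.1]
opening: 0.0464
time: 18.9
tool_pos: [0.5788, 0.3894, 0.1096]
tool_rot: [1.278, 1.57, 0.576]
contact_force: [-0.2, -0.4, -0.2]
opening: 0.0821
time: 19.4
tool_pos: [0.5784, 0.3892, 0.2204]
tool_rot: [-2.059, 1.57, -2.76]
contact_force: [1.1, 0.4, -0.2]
opening: 0.092
t 19.4 pos [0.5784 0.3892 0.2204] jaw -40.2 q6 1.18 open 0.092 F [ 1.1  0.4 -0.2]
R cols x,y,z: [[-0.001, -0.0, -1.0], [0.646, 0.764, -0.001], [0.764, -0.646, -0.0]]
TRANS [-0.0544 -0.3619  0.0198] TWIST [ 0.869 -0.     0.001]
```

```bash
python3 -m creep '[{"translation":[-0.04,-0.02,0],"twist":[0,0,0],"hand":100},{"translation":[-0.06,-0.06,0],"twist":[0,0,0],"hand":100},{"translation":[-0.08,-0.1,0],"twist":[0,0,0],"hand":100},{"translation":[-0.08,-0.14,0],"twist":[0,0,0],"hand":100},{"translation":[-0.08,-0.18,0],"twist":[0,0,0],"hand":100}]'
python3 -m creep '[{"translation":[0,-0.045,0.01],"twist":[0,0,0],"hand":100},{"translation":[0,-0.09,0.02],"twist":[0,0,0],"hand":100},{"translation":[0,-0.13,0.02],"twist":[0,0,0],"hand":100},{"translation":[0,-0.15,0.02],"twist":[0,0,0],"hand":100},{"translation":[0,-0.15,0.02],"twist":[0,0,0],"hand":100}]'
python3 - <<'E'
from h import *
a=robot.read_camera("top");b=robot.read_camera("scene")
a=cv2.resize(a[150:340,120:450],None,fx=2.4,fy=2.4,interpolation=cv2.INTER_CUBIC); b=cv2.resize(b[140:300,150:450],(a.shape[1],int(160*a.shape[1]/300)),interpolation=cv2.INTER_CUBIC)
o=np.vstack([a,b]);f=min(800/o.shape[1],600/o.shape[0]);cv2.imwrite("pics/fin.png",cv2.resize(o,None,fx=f,fy=f)); print(robot.observe()['tool_pos'])
E
```

```text
time: 19.9
tool_pos: [0.4613, 0.2507, 0.3013]
tool_rot: [0.932, 1.57, 0.23]
contact_force: [0.9, -1.3, 0.3]
opening: 0.0914
time: 20.4
tool_pos: [0.3784, 0.1218, 0.3018]
tool_rot: [0.75, 1.569, 0.046]
contact_force: [0.6, -0.9, -0.4]
opening: 0.0917
[0.3802 0.1233 0.3017]
```

View pics/fin.png

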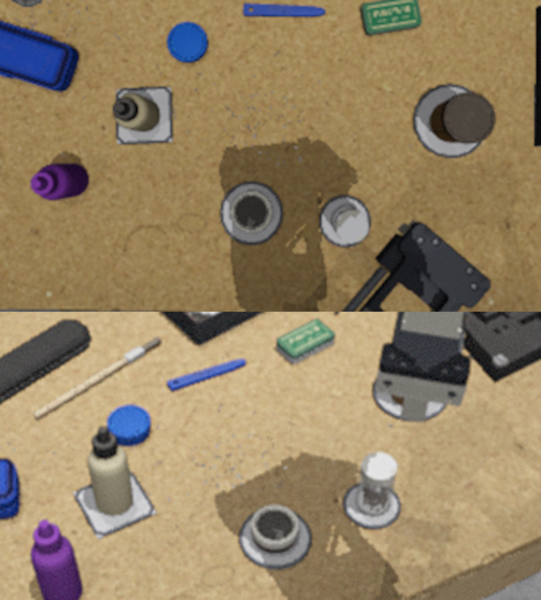

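The final picture shows all four upright in their saucers: bottle (143,112), tin (251,212), jar (345,220), tub (467,117). The patch tin and lever haven't moved, so I'm handing in.

```bash
python3 -c "
from cell import robot
print(robot.hand_in())"
```

```text
the job is handed in; nothing more can be done
None
```

All four containers are standing upright in their own saucers, and the job is handed in at about 20.5 s of the 96 s allowed. I placed them in the order asked: jar in the small saucer, flat tin in the medium, kraft tub in the large, oil bottle in the square.

- **Jar and tin:** the jar measured about 2 mm off its saucer's centre. The tin looked centred in its close-up.
- **Tub and bottle:** the tub looked well inside its rim in the close-up after release. The bottle was checked only in the final overview, where its base sits about centred in the saucer. I measured neither offset; the release positions were within about 1–2 mm of the measured saucer centres.
- **Scene:** in the final top and scene pictures the patch tin, the tyre lever and the blue and purple look-alikes appear undisturbed, and the arm is clear of everything. In the scene view the gripper hides the tub, so the top view and the close-up are the evidence for it.
- **Forces:** the largest reading I saw was 13 N, when the jar touched down.
- **Checks that disagreed:** the cameras differed by 2–7 mm (up to about 12 mm for the bottle's tip), so I used an in-between value or a closer wrist view. The jar first touched down 3 mm off target, so I lifted it slightly and re-centred it before letting go. The gripper also came down 5 mm too low on the bottle, and I raised it before gripping.

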